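Make up the order for ticket 47 at the bakery counter and call it

TASK

The order for ticket 47 is the poppy-seed plait and the dark seeded stick: take both from the slatted board and lay them gently, flat and next to each other, on the steel pick-up tray; leave the pale salt stick and the two jars where they are. When both are on the tray, step the ticket-number display up to 47 with its green key, pressing it right down and letting it come up again for each number, without running past 47 or changing the tens. Only then ring for the customer: press the counter bell's button fully down and let it go.

Things in the scene. Friction and masses are not known exactly. Their poses are not given: they have to be found in the camera images.
- plait: Poppy-seed plait, loose, about 0.12 kg: golden, braided, fine black seeds; 144 long x 58 wide x 43 high, flat underneath, rigid. Origin: centre of its underside; x along its length, z up. Lies roughly along the board's x in one of the board's three places (which one varies). Grip it across its width at mid-length, pads 15 to 30 mm above its underside.
- dark_stick: Dark seeded stick, loose, about 0.13 kg: dark brown spindle with pointed ends and pale seeds; 165 long x 52 wide x 43 high, flat underneath, rigid. Origin: centre of its underside; x along its length, z up. In another of the board's three places. Grip it across its width at mid-length, pads 15 to 30 mm above its underside.
- salt_stick: Pale salt stick, loose: pale golden with spiral ridges and white salt grains; 160 long x 50 wide x 41 high. Not ordered: it stays where it lies on the slatted board (bystander). Origin at the centre of its underside.
- board: Slatted wooden bread board, fixed, 220 (x) x 300 (y) x 24 high, origin at the centre of its underside. Breads lie on its top, 24 mm up, in three places 96 mm apart along its y.
- tray: Stainless pick-up tray, fixed, 240 x 240, floor 4 mm thick, rim 6 mm thick and 14 mm above the counter (228 x 228 inside). Origin: centre of its underside. Small dark handles on its two x sides. It may stand left or right of the board. Two breads fit side by side along its x, 52 mm either side of its middle; a bread's middle may be up to 55 mm off the tray's middle in x, 100 mm in y.
- sign: Ticket-number display, fixed: dark housing, 135 (x) x 171 (y) x 130 high; origin at its underside, 65 mm from its robot-side face, midway in y. In the sloping front, turned to the customers (+x), two windows show white drums with black numerals: tens on -y, units on +y (left and right for the customers). On the flat top near the robot are the step keys: green = units (+y), grey = tens (-y).
- units_key_top (a point): Centre of the top of the green units key (cap 34 x 34), 152 mm above the counter at rest. Goes straight down 16 mm to a hard stop, still 6 mm above the housing; springs back up. Takes about 2 N at first, a bump of about 5 N midway, 5 N at the bottom. Each full press and return turns the units drum on one number; never back. Let it right up between presses; a blow over 0.3 m/s may turn two.
- units_key (a joint): Travel of the green units key in m: 0 up, 0.016 fully down.
- units_drum (a joint): Turn of the units drum in rad: number shown = value / 0.6283 (36 degrees a number, held by a detent). At the start it shows 3, 4 or 5. 7 is 4.398.
- tens_drum (a joint): Turn of the tens drum in rad, as for the units: it shows 4 (2.513) and must stay so; its grey key is not needed.
- tens_key_top (a point): Centre of the top of the grey tens key, same size as the green one and 100 mm from it; do not press it.
- bell: Counter bell, fixed: chrome dome 82 mm across on a black foot 86 mm across, dome 47 mm high. Origin at the centre of its underside.
- bell_top (a point): Centre of the top of the bell's brass push button (22 mm across), 66 mm above the counter at rest.
- bell_button (a joint): Travel of the bell's button in m: 0 up, 0.006 fully down on a hard stop; spring 1.4 N at the start, 4 N at the bottom; it springs back.
- honey_jar: Amber honey jar with a brass lid, loose, 68 across x 84 high, stands right of the bell (bystander).
- jam_jar: Dark red jam jar with a white lid, loose, 68 across x 84 high, stands right of the number display (bystander).
Things that resemble listed ones, but are neither listed nor needed, are in the scene too. Leave any red look-alike of the plait alone.

How it is judged:
By the outcome, as a careful person would: the job done as asked, in the order asked, and still so for the second after the job is handed in, with the robot touching nothing.
It also fails if it takes over 61 s, if anything falls off the work surface, if the arm or the gripper's body presses on something with over 40 N, if the wrist force passes 120 N, or if a joint passes its speed limit or range.

ROBOT

A 6-joint arm with a two-finger parallel gripper is mounted at the origin on the work surface. World frame = base frame: x ahead of the robot, y to its left, z up, the work surface at z = 0. Lengths are in m, angles in rad, forces in N, time in s.
With the tool pointing down it reaches from about 0.375 to 0.75 m from the base axis. Payload 9 kg.
Tool frame: the origin (TCP) lies midway between the tips of the shut fingers; the grasp point (between the pads) lies 19 mm behind it (ctrl.tcp_to_grasp is the distance from the TCP to the grasp point, in m); z points along the fingers, y is the direction in which the jaws open and shut (so a half turn about z gives the same grasp; the last joint's range is limited). The gripper opens to 85 mm and grips with 20 to 120 N. Pads are 22 mm wide; open, the fingers measure 114 mm over their backs; the gripper's body (76 mm by 85 mm) begins 54 mm behind the grasp point. The pads swing forward as they close: fully open they stand 13 mm farther back than shut.
Start: joints at [0.97, 0.104, 0.097, 1.564, 0, 1.353], TCP at [0.224, 0.557, 0.231] pointing down, gripper open.
Joint ranges: [-2.99, 2.99], [-0.84, 1.86], [-1.1, 1.16], [-1.84, 2.11], [-1.51, 1.56], [-3.14, 3.14]. Speed limits (rad/s): [2.22, 2.22, 2.57, 3.14, 3.14, 3.14].

INTERFACE

Orientations are given as a unit quaternion [w, x, y, z].
In Python, from station import ctrl, get_image gives the robot as it stands.
- The arm moves only by the shell command python3 -m handwheel 'ROWS' [FORCE]. ROWS is JSON, a list of rows, each a list of 7 numbers: the finger opening in mm, from 0 to 85.4, then the shift along the tool's x, y, z in mm, then the turn, a rotation vector about the tool's x, y, z in degrees. In form: [[grip, x, y, z, rx, ry, rz], ...]. A call has 1 to 8 rows; each row shifts and turns the commanded pose from where the row before left it, along the tool's axes as they then stand; what a row does not reach is not made up. A row lasts 1/10 s, in which the tool goes at most 50 mm and 8.59 degrees, less where a joint would pass 70% of its speed; a pose out of reach is approached as far as the arm can. A call is refused whole if a number of a shift passes 50 or a number of a turn 8.59, either way. A call with a gripper value outside its range is refused whole. The fingers move at their own pace and stop on an object; FORCE is the grip in N (left out, the last holds). Time passes only in rows, so rows that do not move let the fingers close. It gives the time, the measured TCP pose, the force and the opening at its end, in the units of the state.
- ctrl.get_state(): the state, without advancing time (a new reading comes with each control period).
- get_image(name): name is "side" or "top" or "wrist"; returns a dict with "image" (420x560x3 uint8, blue, green, red), "z_map" (420x560 float32, m along the optical axis (not along the pixel's ray), 0 where there is no reading), "intrinsics" (3x3 intrinsics, pixels), "k1" (the pictures are not rectified: a ray, as slopes to the right and down, at radius r is drawn at 1 + k1 r^2 times it, then the intrinsics apply), "xyz" and "attitude" of the camera in the world. Camera axes: x right, y up, looking along -z (the intrinsics and any distortion apply to the point x, -y, -z); pixel columns grow to the right and rows downward; lengths in m; the calibration is good to about 2 mm. A picture is of the moment at which its call begins.
- ctrl.hand_in(): hands the job in, once; it reports no verdict.
The state is a dict: "time_s": time; "q": joint angles; "qvel": joint speeds; "tau": joint torques, N m; "position": TCP position; "orientation": TCP orientation; "contact_force": force on the tool from outside, world axes, zero at the start; "ft_torque": the same for the moment, N m; "finger_gap": opening from 0.0 (shut) to 1.0 (fully open).
Only numpy, scipy, OpenCV 4.12 (cv2) and the standard library are available. Lean on these libraries where they do the work, as an engineer would, in place of code of your own. Each camera call takes 0.05 s, during which the arm holds its last target. There are 200 camera calls.

## Working session

There is one attempt and no reset: what is moved stays moved. The work goes in short steps, Python scripts to look and compute and a shell command to move; the robot and the scene stay as the last step left them, time stands still between calls to the robot, and variables do not carry over. Pictures are saved under pics/ and viewed, about 8 in all and at most 12, crops included, and the job is handed in when it is done.

```bash
mkdir -p pics; ls; cat > h.py <<'E'
import numpy as np, cv2
from scipy.spatial.transform import Rotation as R
from station import ctrl, get_image
def rot(q): q=np.array(q,float); return R.from_quat(q[[1,2,3,0]]).as_matrix() if q.size==4 else q.reshape(3,3)
def ray(im,u,v):
    K=np.array(im['intrinsics']);k=im['k1']
    d=np.array([(u-K[0,2])/K[0,0],(v-K[1,2])/K[1,1]]);s=d.copy()
    for _ in range(20): s=d/(1+k*(s@s))
    return np.array(im['xyz']),rot(im['attitude'])@np.array([s[0],-s[1],-1])
def plane(im,u,v,z):
    o,d=ray(im,u,v); return o+d*(z-o[2])/d[2]
def pt(im,u,v):
    o,d=ray(im,u,v); return o+d*im['z_map'][int(round(v)),int(round(u))]
def st():
    s=ctrl.get_state(); print('t',round(s['time_s'],2),'p',np.round(s['position'],4),'q',np.round(s['orientation'],4),'F',np.round(s['contact_force'],1),'g',round(s['finger_gap'],3)); return s
E
python3 - <<'E'
from h import *
s=st()
print(rot(s['orientation']).round(3))
for n in ['top','side']:
    im=get_image(n); cv2.imwrite(f'pics/{n}0.png',im['image']); print(n,im['xyz'],im['attitude'],im['k1'],im['intrinsics'])
    np.savez(f'{n}0.npz',**im)
E
```

```text
pics
t 0.0 p [0.2239 0.5563 0.2305] q [-3.000e-04  1.902e-01  9.817e-01 -6.000e-04] F [ 0.8 -0.9 -0.4] g 1.001
[[-0.928  0.374 -0.001]
 [ 0.374  0.928 -0.001]
 [ 0.    -0.001 -1.   ]]
top [ 0.34106469 -0.04248568  1.12014319] [-0.69665552 -0.02456954  0.01361926  0.71685559] -0.10862867657722394 [[386.46247269   0.         282.77765683]
 [  0.         386.46247269 215.5017413 ]
 [  0.           0.           1.        ]]
side [-0.31252877 -0.83057466  0.86684902] [ 0.83685181  0.42460942 -0.16648435 -0.30276864] 0.04841431902101329 [[482.07855681   0.         274.661003  ]
 [  0.         482.07855681 216.29287373]
 [  0.           0.           1.        ]]
```

View pics/top0.png

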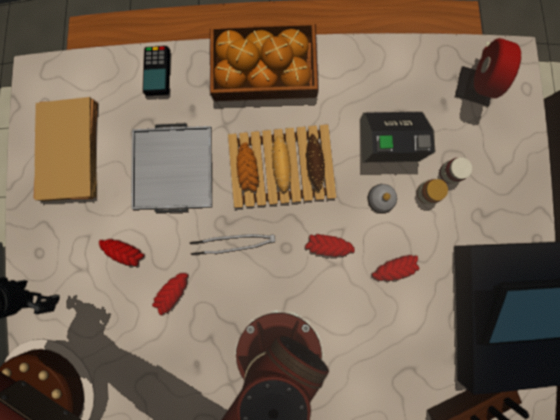

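View pics/side0.png

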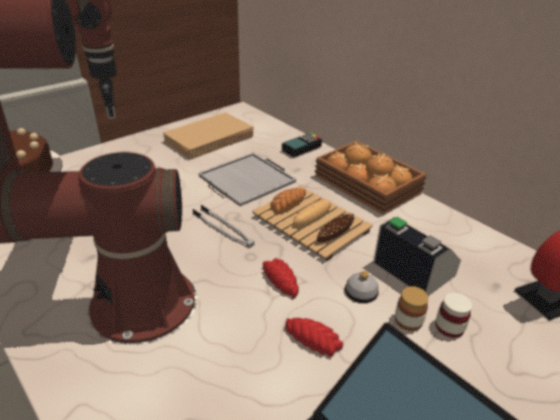

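The top view shows these things:
- Tray at (173,168).
- Board at (282,165), with the plait at (247,166), the salt stick at (282,165) and the dark stick at (316,163).
- Sign with its green key at (386,142) and grey key at (423,142).
- Bell at (382,197), jars at (434,190) and (459,169).

Things that could be mistaken for the plait are the golden braid at (247,166) and the red plaits at (122,252), (171,293), (330,245) and (396,268). For the dark stick the only other candidate is the pale stick at (282,165). By the description I choose (247,166) and (316,163), and I'll check both in a close crop.

```bash
python3 - <<'E'
from h import *
im=dict(np.load('top0.npz')); I=im['image']; hsv=cv2.cvtColor(I,cv2.COLOR_BGR2HSV)
# height map
H=np.zeros(I.shape[:2]); XY=np.zeros(I.shape[:2]+(2,))
for v in range(90,225):
    for u in range(120,480):
        p=pt(im,u,v); H[v,u]=p[2]; XY[v,u]=p[:2]
def blob(name,m,z):
    n,l,s,c=cv2.connectedComponentsWithStats(m.astype(np.uint8)); 
    i=1+np.argmax(s[1:,4]); m=(l==i); cn=cv2.findContours(m.astype(np.uint8),0,2)[0][0]
    w=np.array([plane(im,u,v,z)[:2] for u,v in cn[:,0]],np.float32)
    r=cv2.minAreaRect(w); print(name,'px',c[i].round(0),'n',s[i,4],'ctr',np.round(r[0],4),'size',np.round(r[1],3),'ang',round(r[2],1),'meanXY',np.median(XY[m],0).round(4),'maxz',np.percentile(H[m],95).round(4))
def win(u0,u1,v0,v1):
    m=np.zeros(H.shape,bool); m[v0:v1,u0:u1]=1; return m
br=H>0.037
blob('plait',br&win(230,265,125,210),.04)
blob('salt',br&win(265,299,125,210),.04)
blob('dark',br&win(299,333,125,210),.04)
blob('green',(hsv[...,1]>120)&(abs(hsv[...,0].astype(int)-60)<20)&win(370,400,125,160),.152)
blob('bellbtn',(H>.05)&win(365,400,180,215),.066)
g=(hsv[...,1]<60)&win(125,222,122,218)&(H<.02); 
blob('tray',(hsv[...,1]<45)&(hsv[...,2]<175)&win(125,222,122,218),.012)
for u,v in [(150,150),(173,168),(195,190)]: print('tray floor z',H[v,u])
for n,u,v in [('green',386,142),('grey',423,142),('belltop',384,196),('housing',398,123),('board',264,170)]: print(n,np.r_[XY[v,u],H[v,u]].round(4))
for n,b,z in[('tl',(134,129),.014),('tr',(211,127),.014),('bl',(134,209),.014),('br',(211,208),.014)]: print(n,plane(im,*b,z).round(3))
c=cv2.resize(I[110:215,225:345],None,fx=4.5,fy=4.5,interpolation=2); cv2.imwrite('pics/crop1.png',c)
E
```

```text
plait px [246. 168.] n 854 ctr [0.5428 0.0723] size [0.14  0.061] ang 3.3 meanXY [0.5326 0.0705] maxz 0.0681
salt px [281. 163.] n 809 ctr [ 0.5489 -0.0251] size [0.161 0.05 ] ang 4.9 meanXY [ 0.5436 -0.0255] maxz 0.0651
dark px [315. 162.] n 797 ctr [ 0.5504 -0.1219] size [0.051 0.163] ang 88.1 meanXY [ 0.5438 -0.1197] maxz 0.0672
green px [386. 142.] n 154 ctr [ 0.5753 -0.2972] size [0.032 0.029] ang 88.8 meanXY [ 0.5743 -0.2968] maxz 0.1556
bellbtn px [386. 196.] n 50 ctr [ 0.4425 -0.3108] size [0.019 0.019] ang 87.4 meanXY [ 0.4437 -0.3118] maxz 0.0688
tray px [171. 167.] n 6828 ctr [0.5526 0.2997] size [0.246 0.264] ang 89.6 meanXY [0.5529 0.2996] maxz 0.0146
tray floor z 0.003796675850894715
tray floor z 0.004521018956064049
tray floor z 0.003256044334406072
green [ 0.5736 -0.2967  0.1536]
grey [ 0.572  -0.3934  0.1526]
belltop [ 0.4439 -0.3066  0.0663]
housing [ 0.6378 -0.3461  0.102 ]
board [ 0.5371  0.0253 -0.0014]
tl [0.673 0.411 0.014]
tr [0.668 0.177 0.014]
bl [0.433 0.41  0.014]
br [0.429 0.181 0.014]
```

View pics/crop1.png

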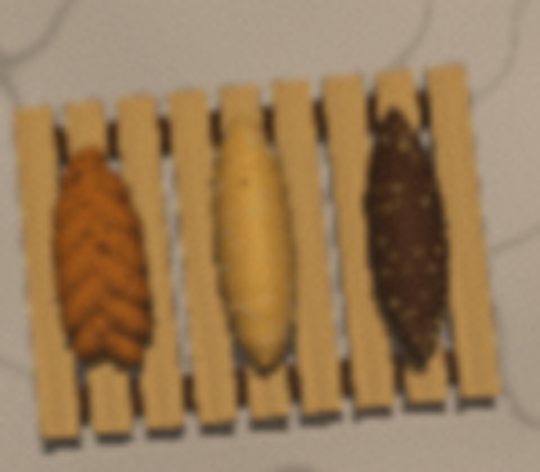

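The crop confirms it. Golden braided plait at left (100,255), pale stick in the middle (255,245), and dark stick with pale seeds at right (408,240). All three lean a few degrees.

```bash
cat >> h.py <<'E'
import json
def plan(p,yaw,n,g,start=None):
    """rows to TCP p, tool down with tool-x heading yaw deg; n rows"""
    s=ctrl.get_state(); p0=np.array(s['position']); r0=R.from_matrix(rot(s['orientation']))
    y=np.radians(yaw); r1=R.from_matrix(np.array([[np.cos(y),np.sin(y),0],[np.sin(y),-np.cos(y),0],[0,0,-1]]))
    if start: p0,r0=np.array(start[0]),start[1]
    w=(r0.inv()*r1).as_rotvec(); out=[];r=r0
    for k in range(n):
        out.append([g]+[round(float(a),1) for a in r.inv().apply((np.array(p)-p0)/n)*1000]+[round(float(a),2) for a in np.degrees(w/n)]); r=r*R.from_rotvec(w/n)
    print(json.dumps(out)); return np.array(p),r1
E
python3 - <<'E'
from h import *
im=dict(np.load('top0.npz'))
for n,u0,u1 in [('plait',230,265),('salt',265,299),('dark',299,333)]:
    P=[]
    for v in range(125,210):
        for u in range(u0,u1):
            p=pt(im,u,v)
            if p[2]>.037: P.append(p[:2])
    P=np.array(P); P-=0; c=P.mean(0); w,V=np.linalg.eigh(np.cov(P.T)); a=V[:,1]; a=a*np.sign(a[0]); print(n,c.round(4),np.degrees(np.arctan2(a[1],a[0])).round(1))
st()
plan([.47,.07,.20],184,14,85)
E
```

```text
plait [0.531  0.0681] 18.1
salt [ 0.5418 -0.0257] 4.3
dark [ 0.5409 -0.1186] -6.0
t 0.1 p [0.2239 0.5563 0.2306] q [-2.000e-04  1.902e-01  9.817e-01 -5.000e-04] F [-0.2 -0.9 -0.3] g 1.003
[[85, -29.3, -25.7, 2.2, -0.0, -0.0, -1.85], [85, -28.4, -26.6, 2.2, -0.0, -0.0, -1.85], [85, -27.6, -27.5, 2.2, -0.0, -0.0, -1.85], [85, -26.7, -28.4, 2.2, -0.0, -0.0, -1.85], [85, -25.7, -29.2, 2.2, -0.0, -0.0, -1.85], [85, -24.8, -30.0, 2.2, -0.0, -0.0, -1.85], [85, -23.8, -30.8, 2.2, -0.0, -0.0, -1.85], [85, -22.8, -31.6, 2.2, -0.0, -0.0, -1.85], [85, -21.7, -32.3, 2.2, -0.0, -0.0, -1.85], [85, -20.7, -33.0, 2.2, -0.0, -0.0, -1.85], [85, -19.6, -33.6, 2.2, -0.0, -0.0, -1.85], [85, -18.5, -34.2, 2.2, -0.0, -0.0, -1.85], [85, -17.4, -34.8, 2.2, -0.0, -0.0, -1.85], [85, -16.3, -35.4, 2.2, -0.0, -0.0, -1.85]]
```

```bash
python3 -m handwheel '[[85,-29,-26,2,0,0,-1.85],[85,-28,-27,2,0,0,-1.85],[85,-28,-27,2,0,0,-1.85],[85,-27,-28,2,0,0,-1.85],[85,-26,-29,2,0,0,-1.85],[85,-25,-30,2,0,0,-1.85],[85,-24,-31,2,0,0,-1.85]]'
python3 -m handwheel '[[85,-23,-32,2,0,0,-1.85],[85,-22,-32,2,0,0,-1.85],[85,-21,-33,2,0,0,-1.85],[85,-20,-34,2,0,0,-1.85],[85,-18,-34,2,0,0,-1.85],[85,-17,-35,2,0,0,-1.85],[85,-16,-35,2,0,0,-1.85]]'
python3 - <<'E'
from h import *
s=st(); print(np.round(s['q'],2))
im=get_image('wrist'); np.savez('w1.npz',**im); cv2.imwrite('pics/w1.png',im['image']); print(im['xyz'],rot(im['attitude']).round(2))
E
```

```text
time_s: 0.8
position: [0.3482, 0.312, 0.2169]
orientation: [-0.0, 0.078, 0.997, -0.0]
contact_force: [0.3, 0.1, 0.3]
finger_gap: 0.997
time_s: 1.5
position: [0.4711, 0.0685, 0.203]
orientation: [-0.0, -0.035, 0.999, 0.0]
contact_force: [-0.2, 0.9, -0.1]
finger_gap: 0.995
t 1.5 p [0.4711 0.0685 0.203 ] q [-1.000e-04 -3.520e-02  9.994e-01  1.000e-04] F [-0.2  0.9 -0.1] g 0.995
[-0.13 -0.28 -0.32  1.53  0.   -0.2 ]
[0.4004543  0.06180896 0.34531806] [[-0.07 -0.96 -0.28]
 [ 1.   -0.07 -0.02]
 [ 0.   -0.28  0.96]]
```

View pics/w1.png

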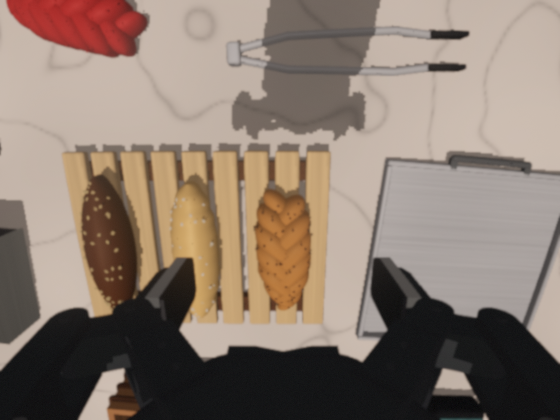

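The wrist view shows the plait with black seeds at (284,248), the salt stick at (195,248), the dark stick at (108,243) and the tray at right.

```bash
python3 - <<'E'
from h import *
im=dict(np.load('w1.npz')); I=im['image']
for n,(u0,u1,v0,v1) in {'plait':(245,325,175,320),'dark':(70,147,165,318)}.items():
    m=np.zeros(I.shape[:2],np.uint8); P=[]
    for v in range(v0,v1):
        for u in range(u0,u1):
            p=pt(im,u,v)
            if .034<p[2]<.08 and im['z_map'][v,u]>.2: m[v,u]=1
    m=cv2.morphologyEx(m,cv2.MORPH_OPEN,np.ones((3,3)))
    k,l,s,c=cv2.connectedComponentsWithStats(m); i=1+np.argmax(s[1:,4]); 
    vv,uu=np.nonzero(l==i); P=np.array([plane(im,u,v,.045)[:2] for u,v in zip(uu,vv)],np.float32)
    r=cv2.minAreaRect(P); w,V=np.linalg.eigh(np.cov(P.T)); a=V[:,1]*np.sign(V[0,1])
    print(n,s[i],'rect',np.round(r[0],4),np.round(r[1],3),round(r[2],1),'pca',np.degrees(np.arctan2(a[1],a[0])).round(1),P.mean(0).round(4))
for n,u,v in [('near+y?',387,158),('far',362,335)]: print(n,plane(im,u,v,.014).round(4))
E
```

```text
plait [ 253  190   58  121 5291] rect [0.5385 0.0721] [0.143 0.06 ] 7.9 pca 6.6 [0.5319 0.0711]
dark [  80  174   58  135 5321] rect [ 0.5438 -0.1209] [0.159 0.06 ] 6.1 pca 2.6 [ 0.5404 -0.1205]
near+y? [0.4308 0.1792 0.014 ]
far [0.6637 0.1858 0.014 ]
```

```bash
python3 - <<'E'
from h import *
s=plan([.541,.072,.12],186,3,80); plan([.541,.072,.022],186,3,80,s)
E
```

```text
[[80, -22.7, 1.0, 27.4, -0.04, 0.01, -0.67], [80, -22.7, 0.8, 27.4, -0.04, 0.01, -0.67], [80, -22.7, 0.5, 27.4, -0.04, 0.01, -0.67]]
[[80, 0.0, 0.0, 32.7, 0.0, 0.0, 0.0], [80, 0.0, 0.0, 32.7, 0.0, 0.0, 0.0], [80, 0.0, 0.0, 32.7, 0.0, 0.0, 0.0]]
```

```bash
python3 -m handwheel '[[80,-23,1,27,0,0,-0.7],[80,-23,1,27,0,0,-0.7],[80,-23,0.5,27,0,0,-0.7],[80,0,0,33,0,0,0],[80,0,0,33,0,0,0],[80,0,0,25,0,0,0],[80,0,0,8,0,0,0]]'
python3 -m handwheel '[[50,0,0,0,0,0,0],[50,0,0,0,0,0,0],[50,0,0,0,0,0,0],[40,0,0,0,0,0,0],[40,0,0,0,0,0,0]]' 30
```

```text
time_s: 2.25
position: [0.5369, 0.0785, 0.0199]
orientation: [-0.003, -0.053, 0.999, 0.0]
contact_force: [-0.8, 0.5, 0.4]
finger_gap: 0.938
time_s: 2.75
position: [0.5402, 0.0782, 0.0245]
orientation: [0.001, -0.053, 0.999, -0.0]
contact_force: [-0.9, 0.2, 3.9]
finger_gap: 0.663
```

```bash
python3 -m handwheel '[[40,0,0,0,0,0,0],[40,0,0,-20,0,0,0],[40,0,0,-30,0,0,0],[40,0,0,-30,0,0,0],[40,0,0,0,0,0,0]]' 30
python3 - <<'E'
from h import *
st()
im=get_image('wrist'); cv2.imwrite('pics/w2.png',im['image'])
s=plan([.551,.342,.105],181,8,40);plan([.551,.342,.006],181,5,40,s)
E
```

```text
time_s: 3.25
position: [0.5419, 0.078, 0.1079]
orientation: [0.003, -0.053, 0.999, -0.0]
contact_force: [-0.0, -0.1, -1.0]
finger_gap: 0.665
t 3.25 p [0.5419 0.078  0.1079] q [ 3.300e-03 -5.300e-02  9.986e-01 -4.000e-04] F [-0.  -0.1 -1. ] g 0.665
[[40, -4.7, 32.7, 0.1, -0.0, 0.03, 0.63], [40, -4.4, 32.7, 0.1, -0.0, 0.03, 0.63], [40, -4.0, 32.8, 0.1, -0.0, 0.03, 0.63], [40, -3.7, 32.8, 0.1, -0.0, 0.03, 0.63], [40, -3.3, 32.9, 0.1, -0.0, 0.03, 0.63], [40, -2.9, 32.9, 0.1, -0.0, 0.03, 0.63], [40, -2.6, 32.9, 0.1, -0.0, 0.03, 0.63], [40, -2.2, 32.9, 0.1, -0.0, 0.03, 0.63]]
[[40, 0.0, 0.0, 19.8, 0.0, 0.0, 0.0], [40, 0.0, 0.0, 19.8, 0.0, 0.0, 0.0], [40, 0.0, 0.0, 19.8, 0.0, 0.0, 0.0], [40, 0.0, 0.0, 19.8, 0.0, 0.0, 0.0], [40, 0.0, 0.0, 19.8, 0.0, 0.0, 0.0]]
```

View pics/w2.png

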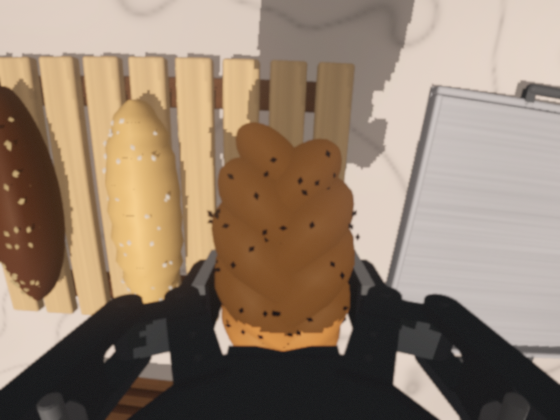

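The plait is held between the pads at (285,260), and the salt stick at (145,200) is undisturbed.

```bash
python3 -m handwheel '[[40,-4.5,33,0,0,0,0.6],[40,-4.5,33,0,0,0,0.6],[40,-4,33,0,0,0,0.6],[40,-4,33,0,0,0,0.6],[40,-3,33,0,0,0,0.6],[40,-3,33,0,0,0,0.6],[40,-2.5,33,0,0,0,0.6],[40,-2.5,33,0,0,0,0.6]]'
python3 -m handwheel '[[40,0,0,25,0,0,0],[40,0,0,25,0,0,0],[40,0,0,20,0,0,0],[40,0,0,12,0,0,0],[40,0,0,8,0,0,0],[40,0,0,3,0,0,0],[40,0,0,0,0,0,0]]'
```

```text
time_s: 4.1
position: [0.5481, 0.3447, 0.1015]
orientation: [-0.001, -0.011, 1.0, -0.0]
contact_force: [0.2, -0.8, -1.4]
finger_gap: 0.662
time_s: 4.8
position: [0.5492, 0.3435, 0.0105]
orientation: [0.0, -0.011, 1.0, 0.0]
contact_force: [0.1, -0.4, -1.6]
finger_gap: 0.664
```

```bash
python3 -m handwheel '[[40,0,0,2,0,0,0],[40,0,0,2,0,0,0],[40,0,0,1,0,0,0],[40,0,0,1,0,0,0]]'
```

```text
time_s: 5.2
position: [0.5492, 0.3437, 0.0045]
orientation: [0.0, -0.011, 1.0, 0.0]
contact_force: [-1.4, 0.3, 0.6]
finger_gap: 0.661
```

```bash
python3 -m handwheel '[[60,0,0,0.5,0,0,0],[64,0,0,0,0,0,0],[70,0,0,0,0,0,0],[72,0,0,0,0,0,0],[72,0,0,-10,0,0,0],[72,0,0,-30,0,0,0],[72,0,0,-40,0,0,0],[75,0,0,-40,0,0,0]]'
python3 - <<'E'
from h import *
st()
s=plan([.545,-.121,.13],184,13,80);s=plan([.545,-.121,.022],184,4,80,s)
E
```

```text
time_s: 6.0
position: [0.5487, 0.3434, 0.1257]
orientation: [-0.0, -0.011, 1.0, -0.0]
contact_force: [1.3, -0.1, 0.4]
finger_gap: 0.876
t 6.0 p [0.5487 0.3434 0.1257] q [-1.000e-04 -1.110e-02  9.999e-01 -0.000e+00] F [ 1.3 -0.1  0.4] g 0.876
[[80, 1.1, -35.7, -0.3, -0.0, -0.0, -0.21], [80, 1.2, -35.7, -0.3, -0.0, -0.0, -0.21], [80, 1.3, -35.7, -0.3, -0.0, -0.0, -0.21], [80, 1.5, -35.7, -0.3, -0.0, -0.0, -0.21], [80, 1.6, -35.7, -0.3, -0.0, -0.0, -0.21], [80, 1.7, -35.7, -0.3, -0.0, -0.0, -0.21], [80, 1.9, -35.7, -0.3, -0.0, -0.0, -0.21], [80, 2.0, -35.7, -0.3, -0.0, -0.0, -0.21], [80, 2.1, -35.7, -0.3, -0.0, -0.0, -0.21], [80, 2.3, -35.7, -0.3, -0.0, -0.0, -0.21], [80, 2.4, -35.6, -0.3, -0.0, -0.0, -0.21], [80, 2.5, -35.6, -0.3, -0.0, -0.0, -0.21], [80, 2.6, -35.6, -0.3, -0.0, -0.0, -0.21]]
[[80, 0.0, 0.0, 27.0, 0.0, 0.0, 0.0], [80, 0.0, 0.0, 27.0, 0.0, 0.0, 0.0], [80, 0.0, 0.0, 27.0, 0.0, 0.0, 0.0], [80, 0.0, 0.0, 27.0, 0.0, 0.0, 0.0]]
```

```bash
python3 -m handwheel '[[80,5,-36,-5,0,0,-0.25],[80,5,-36,-5,0,0,-0.25],[80,5,-36,-5,0,0,-0.25],[80,6,-36,-5,0,0,-0.25],[80,6,-36,-5,0,0,-0.25],[80,6,-36,0,0,0,-0.25]]'
python3 -m handwheel '[[80,6,-36,0,0,0,-0.25],[80,6,-36,0,0,0,-0.25],[80,7,-36,0,0,0,-0.25],[80,7,-36,0,0,0,-0.25],[80,7,-36,0,0,0,-0.25],[80,7,-35,0,0,0,-0.25],[80,7,-33,0,0,0,-0.25],[80,0,0,0,0,0,0]]'
python3 - <<'E'
from h import *
st()
im=get_image('wrist'); I=im['image']; cv2.imwrite('pics/w3.png',I)
hsv=cv2.cvtColor(I,cv2.COLOR_BGR2HSV); V=hsv[...,2]
m=np.zeros(I.shape[:2],np.uint8)
for v in range(20,330):
    for u in range(150,420):
        p=pt(im,u,v)
        if .036<p[2]<.08 and im['z_map'][v,u]>.2 and abs(p[1]+.121)<.045: m[v,u]=1
m=cv2.morphologyEx(m,cv2.MORPH_OPEN,np.ones((3,3)))
k,l,s,c=cv2.connectedComponentsWithStats(m); i=1+np.argmax(s[1:,4]); print(s[i])
vv,uu=np.nonzero(l==i); P=np.array([plane(im,u,v,.045)[:2] for u,v in zip(uu,vv)],np.float32)
r=cv2.minAreaRect(P); w,E=np.linalg.eigh(np.cov(P.T)); a=E[:,1]*np.sign(E[0,1])
print(np.round(r[0],4),np.round(r[1],3),r[2],'pca',np.degrees(np.arctan2(a[1],a[0])).round(1),P.mean(0).round(4),P.min(0),P.max(0))
E
```

```text
time_s: 6.6
position: [0.5234, 0.1253, 0.1506]
orientation: [0.001, -0.024, 1.0, 0.0]
contact_force: [0.4, -0.6, 0.8]
finger_gap: 0.936
time_s: 7.4
position: [0.4911, -0.1273, 0.1497]
orientation: [0.0, -0.038, 0.999, -0.001]
contact_force: [-0.3, 0.5, -0.6]
finger_gap: 0.938
t 7.4 p [ 0.4911 -0.1273  0.1497] q [ 5.000e-04 -3.750e-02  9.993e-01 -7.000e-04] F [-0.3  0.5 -0.6] g 0.938
[ 259  177   57  153 6701]
[ 0.5398 -0.1216] [0.15  0.051] 3.264180898666382 pca 4.6 [ 0.5398 -0.1219] [ 0.46490297 -0.14746031] [ 0.6154035  -0.09518245]
```

View pics/w3.png

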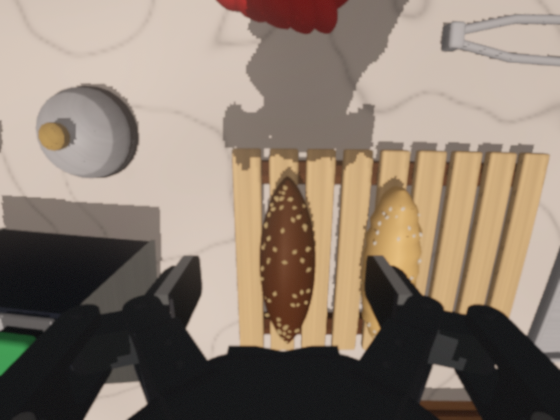

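The dark stick lies at (288,262), between the open fingers and well clear of the salt stick at (392,255).

```bash
python3 -m handwheel '[[80,-25,1,30,0,0,0],[80,-25,1,30,0,0,0],[80,0,0,30,0,0,0],[80,0,0,25,0,0,0],[80,0,0,12,0,0,0],[80,0,0,0,0,0,0]]'
python3 -m handwheel '[[50,0,0,0,0,0,0],[50,0,0,0,0,0,0],[40,0,0,0,0,0,0],[35,0,0,0,0,0,0],[35,0,0,0,0,0,0]]' 30
```

```text
time_s: 8.05
position: [0.5402, -0.1166, 0.0206]
orientation: [-0.001, -0.04, 0.999, 0.001]
contact_force: [-1.2, 0.4, -0.1]
finger_gap: 0.938
time_s: 8.55
position: [0.5423, -0.1183, 0.024]
orientation: [0.001, -0.039, 0.999, -0.0]
contact_force: [-2.1, 0.3, 6.0]
finger_gap: 0.565
```

```bash
python3 -m handwheel '[[35,0,0,0,0,0,0],[35,0,0,-20,0,0,0],[35,0,0,-40,0,0,0],[35,0,0,-40,0,0,0],[35,0,0,0,0,0,0]]'
python3 - <<'E'
from h import *
st()
s=plan([.551,.249,.115],181,12,35)
E
```

```text
time_s: 9.05
position: [0.5445, -0.1195, 0.1291]
orientation: [0.005, -0.039, 0.999, -0.002]
contact_force: [0.4, -1.0, -1.2]
finger_gap: 0.57
t 9.05 p [ 0.5445 -0.1195  0.1291] q [ 0.0046 -0.0394  0.9992 -0.0024] F [ 0.4 -1.  -1.2] g 0.57
[[35, -2.9, 30.6, 1.0, -0.02, 0.04, 0.29], [35, -2.8, 30.6, 1.1, -0.02, 0.04, 0.29], [35, -2.6, 30.6, 1.1, -0.02, 0.04, 0.29], [35, -2.5, 30.6, 1.1, -0.02, 0.04, 0.29], [35, -2.3, 30.6, 1.1, -0.02, 0.04, 0.29], [35, -2.2, 30.6, 1.1, -0.02, 0.04, 0.29], [35, -2.0, 30.7, 1.1, -0.02, 0.04, 0.29], [35, -1.9, 30.7, 1.1, -0.02, 0.04, 0.29], [35, -1.7, 30.7, 1.1, -0.02, 0.04, 0.29], [35, -1.5, 30.7, 1.1, -0.02, 0.04, 0.29], [35, -1.4, 30.7, 1.2, -0.02, 0.04, 0.29], [35, -1.2, 30.7, 1.2, -0.02, 0.04, 0.29]]
```

```bash
python3 -m handwheel '[[35,-3,31,1,0,0,0.3],[35,-3,31,1,0,0,0.3],[35,-2.5,31,1,0,0,0.3],[35,-2.5,31,1,0,0,0.3],[35,-2.5,31,1,0,0,0.3],[35,-2,31,1,0,0,0.3]]'
python3 -m handwheel '[[35,-2,31,1,0,0,0.3],[35,-2,31,1,0,0,0.3],[35,-1.5,31,1,0,0,0.3],[35,-1.5,31,1,0,0,0.3],[35,-1.5,31,1,0,0,0.3],[35,-1,30,1,0,0,0.3],[35,0,0,0,0,0,0],[35,0,0,0,0,0,0]]'
```

```text
time_s: 9.65
position: [0.5444, 0.0699, 0.1161]
orientation: [0.0, -0.024, 1.0, 0.0]
contact_force: [0.5, 0.6, -1.3]
finger_gap: 0.574
time_s: 10.45
position: [0.5474, 0.2543, 0.1099]
orientation: [0.0, -0.009, 1.0, -0.0]
contact_force: [-0.3, -0.3, -1.7]
finger_gap: 0.569
```

```bash
python3 -m handwheel '[[35,0,-4,20,0,0,0],[35,0,0,30,0,0,0],[35,0,0,25,0,0,0],[35,0,0,15,0,0,0],[35,0,0,8,0,0,0],[35,0,0,2,0,0,0],[35,0,0,0,0,0,0],[35,0,0,0,0,0,0]]'
```

```text
time_s: 11.25
position: [0.5486, 0.2501, 0.0112]
orientation: [0.001, -0.008, 1.0, 0.0]
contact_force: [-0.5, -1.1, -1.3]
finger_gap: 0.571
```

```bash
python3 -m handwheel '[[35,0,0,2,0,0,0],[35,0,0,2,0,0,0],[35,0,0,1.5,0,0,0],[35,0,0,1,0,0,0],[35,0,0,0.5,0,0,0]]'
```

```text
time_s: 11.75
position: [0.5477, 0.25, 0.004]
orientation: [0.0, -0.008, 1.0, 0.0]
contact_force: [-7.1, -2.4, 13.1]
finger_gap: 0.566
```

```bash
python3 -m handwheel '[[35,0,0,-0.7,0,0,0],[52,0,0,0,0,0,0],[56,0,0,0,0,0,0],[62,0,0,0,0,0,0],[62,0,0,-10,0,0,0],[62,0,0,-30,0,0,0],[62,0,0,-45,0,0,0],[62,0,0,-45,0,0,0]]'
python3 - <<'E'
from h import *
s=st(); print(np.round(s['q'],2))
E
```

```text
time_s: 12.55
position: [0.547, 0.2498, 0.1353]
orientation: [-0.0, -0.008, 1.0, -0.0]
contact_force: [1.4, -0.2, -0.1]
finger_gap: 0.722
t 12.55 p [0.547  0.2498 0.1353] q [-3.e-04 -8.e-03  1.e+00 -0.e+00] F [ 1.4 -0.2 -0.1] g 0.722
[ 0.21  0.11 -0.07  1.39  0.    0.2 ]
```

```bash
python3 - <<'E'
from h import *
s=plan([.56,-.02,.25],93,11,20); s=plan([.62,-.34,.25],5,11,0,s)
E
```

```text
[[20, -0.8, -24.5, -10.4, -0.0, -0.0, 7.99], [20, -4.2, -24.2, -10.4, -0.0, -0.0, 7.99], [20, -7.5, -23.4, -10.4, -0.0, -0.0, 7.99], [20, -10.7, -22.1, -10.4, -0.0, -0.0, 7.99], [20, -13.7, -20.4, -10.4, -0.0, -0.0, 7.99], [20, -16.4, -18.3, -10.4, -0.0, -0.0, 7.99], [20, -18.8, -15.9, -10.4, -0.0, -0.0, 7.99], [20, -20.8, -13.1, -10.4, -0.0, -0.0, 7.99], [20, -22.4, -10.1, -10.4, -0.0, -0.0, 7.99], [20, -23.6, -6.9, -10.4, -0.0, -0.0, 7.99], [20, -24.3, -3.5, -10.4, -0.0, -0.0, 7.99]]
[[0, -29.3, 3.9, 0.0, 0.0, 0.0, 8.0], [0, -28.5, 8.0, 0.0, 0.0, 0.0, 8.0], [0, -27.1, 11.9, 0.0, 0.0, 0.0, 8.0], [0, -25.2, 15.5, 0.0, 0.0, 0.0, 8.0], [0, -22.8, 18.9, 0.0, 0.0, 0.0, 8.0], [0, -20.0, 21.9, 0.0, 0.0, 0.0, 8.0], [0, -16.7, 24.4, 0.0, 0.0, 0.0, 8.0], [0, -13.2, 26.5, 0.0, 0.0, 0.0, 8.0], [0, -9.3, 28.1, 0.0, 0.0, 0.0, 8.0], [0, -5.3, 29.1, 0.0, 0.0, 0.0, 8.0], [0, -1.2, 29.6, 0.0, 0.0, 0.0, 8.0]]
```

```bash
python3 -m handwheel '[[20,-1,-24,-10,0,0,8],[20,-4,-24,-10,0,0,8],[20,-7,-23,-10,0,0,8],[20,-11,-22,-10,0,0,8],[20,-14,-20,-10,0,0,8],[20,-16,-18,-10,0,0,8]]'
python3 -m handwheel '[[20,-19,-16,-10,0,0,8],[20,-21,-13,-10,0,0,8],[20,-22,-10,-10,0,0,8],[20,-24,-7,-10,0,0,8],[20,-24,-3,-10,0,0,8],[0,-29,4,0,0,0,8],[0,-28,8,0,0,0,8],[0,-27,12,0,0,0,8]]'
python3 -m handwheel '[[0,-25,15,0,0,0,8],[0,-23,19,0,0,0,8],[0,-20,22,0,0,0,8],[0,-17,24,0,0,0,8],[0,-13,26,0,0,0,8],[0,-9,28,0,0,0,8],[0,-5,29,0,0,0,8],[0,-1,30,0,0,0,8]]'
python3 - <<'E'
from h import *
s=st(); print(np.round(s['q'],2))
im=get_image('wrist'); cv2.imwrite('pics/w4.png',im['image']); np.savez('w4.npz',**im)
im=get_image('top'); np.savez('top1.npz',**im)
E
```

```text
time_s: 13.15
position: [0.555, 0.1037, 0.1948]
orientation: [0.0, 0.402, 0.916, 0.0]
contact_force: [1.1, 0.7, -0.9]
finger_gap: 0.233
time_s: 13.95
position: [0.578, -0.1056, 0.2445]
orientation: [0.0, 0.826, 0.563, 0.0]
contact_force: [1.0, 0.3, -0.2]
finger_gap: 0.004
time_s: 14.75
position: [0.6211, -0.3376, 0.2443]
orientation: [0.0, 0.999, 0.04, 0.0]
contact_force: [-0.0, 1.1, -0.1]
finger_gap: -0.001
t 14.75 p [ 0.6211 -0.3376  0.2443] q [2.000e-04 9.992e-01 4.000e-02 3.000e-04] F [-0.   1.1 -0.1] g -0.001
[-0.68  0.46  0.54  1.65  0.    2.38]
```

View pics/w4.png

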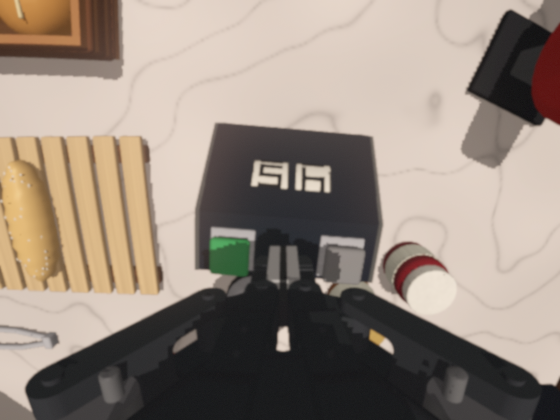

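In the wrist view the windows are at (270,176) for units (green side) and (313,179) for tens, upside down. Next I make a crop of them rotated by 180°, with the tray from the top view beside it.

```bash
python3 - <<'E'
from h import *
I=np.load('w4.npz')['image'][150:205,235:345][::-1,::-1]
a=cv2.resize(I,(440,220),interpolation=2)
b=cv2.resize(np.load('top1.npz')['image'][115:220,120:345],(675,315),interpolation=2)
c=np.zeros((540,680,3),np.uint8); c[:220,:440]=a; c[222:537,:675]=b; cv2.imwrite('pics/c5.png',c)
E
```

```text
(no output)
```

View pics/c5.png

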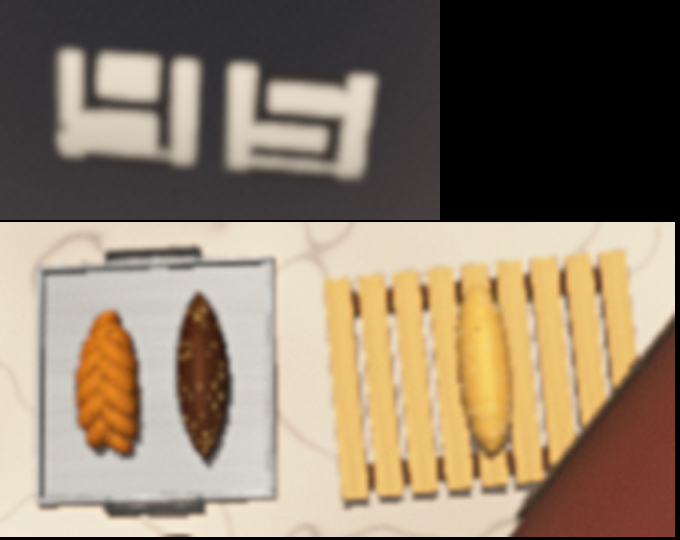

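Both breads lie flat side by side on the tray, at (107,385) and (203,380), and the salt stick is still on the board. The display reads 4 on the tens and 5 on the units (black: top bar, upper left, middle, lower right, bottom), so it needs two presses.

```bash
python3 - <<'E'
from h import *
im=dict(np.load('w4.npz')); I=im['image']; hsv=cv2.cvtColor(I,cv2.COLOR_BGR2HSV)
m=((hsv[...,1]>120)&(abs(hsv[...,0].astype(int)-62)<18)&(hsv[...,2]>95)).astype(np.uint8)
m[:200]=0;m[:,300:]=0
k,l,s,c=cv2.connectedComponentsWithStats(m); i=1+np.argmax(s[1:,4]); print(s[i],c[i],plane(im,*c[i],.152).round(4),pt(im,*c[i]).round(4))
E
python3 -m handwheel '[[0,-10,-11,0,0,0,0],[0,-11,-11,10,0,0,0],[0,-11,-11,30,0,0,0],[0,-11,-11,28,0,0,0],[0,0,0,10,0,0,0],[0,0,0,0,0,0,0]]'
```

```text
[211 239  37  22 367] [230.96185286 246.45504087] [ 0.5864 -0.2982  0.152 ] [ 0.5866 -0.2983  0.1524]
time_s: 15.45
position: [0.574, -0.2957, 0.1647]
orientation: [-0.001, 0.999, 0.043, -0.001]
contact_force: [-0.1, 0.2, 0.1]
finger_gap: 0.0
```

```bash
python3 -m handwheel '[[0,3,1,6,0,0,0],[0,0,0,5,0,0,0],[0,0,0,5,0,0,0],[0,0,0,4,0,0,0],[0,0,0,4,0,0,0]]'
python3 -m handwheel '[[0,0,0,3,0,0,0],[0,0,0,2,0,0,0]]'
```

```text
time_s: 15.95
position: [0.5783, -0.2978, 0.1422]
orientation: [0.001, 0.999, 0.043, 0.001]
contact_force: [3.6, -1.6, 4.3]
finger_gap: -0.0
time_s: 16.15
position: [0.5778, -0.2974, 0.1366]
orientation: [0.0, 0.999, 0.043, 0.0]
contact_force: [3.5, -1.5, 5.8]
finger_gap: 0.0
```

```bash
python3 -m handwheel '[[0,0,0,1,0,0,0],[0,0,0,0.5,0,0,0],[0,0,0,0,0,0,0]]'
```

```text
time_s: 16.45
position: [0.5778, -0.2974, 0.1361]
orientation: [0.001, 0.999, 0.043, 0.001]
contact_force: [0.5, -1.3, 8.3]
finger_gap: 0.002
```

The key is on its stop: z has stalled at 0.136 and the force is rising. I let it right up and check before pressing again.

```bash
python3 -m handwheel '[[0,0,0,-5,0,0,0],[0,0,0,-8,0,0,0],[0,0,0,-8,0,0,0],[0,0,0,-8,0,0,0],[0,0,0,0,0,0,0],[0,0,0,0,0,0,0]]'
python3 -m handwheel '[[0,0,0,6,0,0,0],[0,0,0,5,0,0,0],[0,0,0,5,0,0,0],[0,0,0,5,0,0,0],[0,0,0,4,0,0,0],[0,0,0,3,0,0,0],[0,0,0,1,0,0,0],[0,0,0,0,0,0,0]]'
```

```text
time_s: 17.05
position: [0.5774, -0.297, 0.1638]
orientation: [-0.0, 0.999, 0.043, -0.0]
contact_force: [-0.3, -0.6, -0.6]
finger_gap: 0.0
time_s: 17.85
position: [0.5773, -0.297, 0.136]
orientation: [0.0, 0.999, 0.043, 0.0]
contact_force: [-4.9, 3.8, 9.9]
finger_gap: -0.002
```

Second press is at the stop too. Now I let it up, rise and go to the same viewpoint to read the drum.

```bash
python3 -m handwheel '[[0,0,0,-5,0,0,0],[0,0,0,-8,0,0,0],[0,0,0,-10,0,0,0],[0,0,0,-20,0,0,0],[0,10,11,-25,0,0,0],[0,11,11,-25,0,0,0],[0,11,11,-10,0,0,0],[0,11,11,-5,0,0,0]]'
python3 -m handwheel '[[0,0,0,0,0,0,0],[0,0,0,0,0,0,0]]'
python3 - <<'E'
from h import *
st()
im=get_image('wrist'); I=im['image']
c=cv2.resize(I[130:290,190:400][::-1,::-1],None,fx=3.5,fy=3.5,interpolation=2); cv2.imwrite('pics/w6.png',c)
E
```

```text
time_s: 18.65
position: [0.6251, -0.3381, 0.2453]
orientation: [0.001, 0.999, 0.043, 0.001]
contact_force: [-0.2, -0.3, 0.1]
finger_gap: -0.001
time_s: 18.85
position: [0.624, -0.3372, 0.2425]
orientation: [-0.0, 0.999, 0.043, -0.0]
contact_force: [0.4, -0.8, 0.1]
finger_gap: 0.0
t 18.85 p [ 0.624  -0.3372  0.2425] q [-3.000e-04  9.991e-01  4.290e-02 -2.000e-04] F [ 0.4 -0.8  0.1] g 0.0
```

View pics/w6.png

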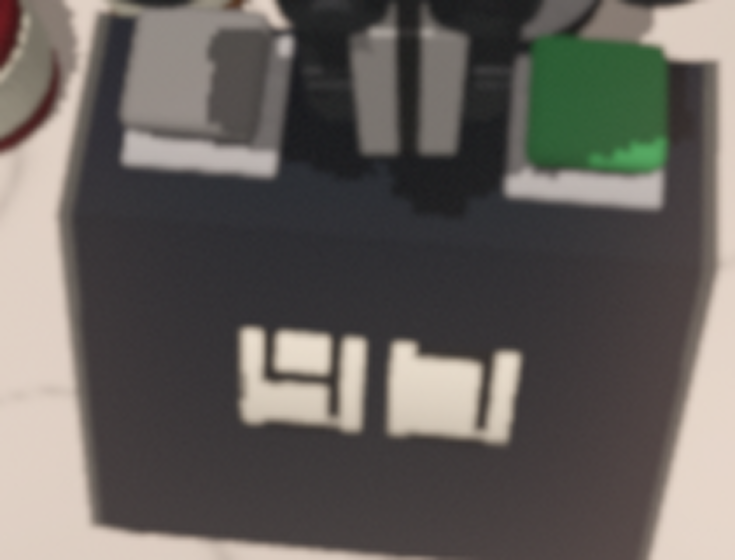

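The display reads 4 at (303,380) and 7 at (453,392), so 47. Next is the bell, with one wrist measurement of its button on the way.

```bash
python3 -m handwheel '[[0,-25,-7,0,0,0,0],[0,-32,-8,0,0,0,0],[0,-32,-8,0,0,0,0],[0,-32,-8,5,0,0,0],[0,-32,-8,10,0,0,0],[0,-32,-8,10,0,0,0],[0,-25,-8,15,0,0,0],[0,0,0,0,0,0,0]]'
python3 - <<'E'
from h import *
s=st(); print(np.round(s['q'],2))
im=get_image('wrist'); I=im['image']; cv2.imwrite('pics/w7.png',I)
hsv=cv2.cvtColor(I,cv2.COLOR_BGR2HSV)
m=np.zeros(I.shape[:2],np.uint8)
for v in range(0,420):
    for u in range(0,560):
        p=pt(im,u,v)
        if .054<p[2]<.08 and abs(p[0]-.443)<.03 and abs(p[1]+.311)<.03: m[v,u]=1
print(m.sum()); k,l,s,c=cv2.connectedComponentsWithStats(m)
for i in range(1,k):
    if s[i,4]>30: print(s[i],c[i].round(1),plane(im,*c[i],.065).round(4))
E
```

```text
time_s: 19.7
position: [0.4067, -0.2979, 0.2]
orientation: [-0.002, 0.999, 0.042, -0.002]
contact_force: [-0.3, 0.4, -0.6]
finger_gap: 0.001
t 19.7 p [ 0.4067 -0.2979  0.2   ] q [-0.0019  0.9991  0.0424 -0.0015] F [-0.3  0.4 -0.6] g 0.001
[-0.89 -0.19 -0.24  1.52 -0.    2.16]
435
[290 148  24  25 435] [301.3 160. ] [ 0.4436 -0.313   0.065 ]
```

```bash
python3 -m handwheel '[[0,12,6,20,0,0,0],[0,12,6,30,0,0,0],[0,11,6,30,0,0,0],[0,0,0,25,0,0,0],[0,0,0,15,0,0,0],[0,0,0,3,0,0,0],[0,0,0,0,0,0,0]]'
```

```text
time_s: 20.45
position: [0.4468, -0.3154, 0.0806]
orientation: [0.0, 0.999, 0.043, 0.0]
contact_force: [0.7, 0.4, -0.6]
finger_gap: -0.003
```

```bash
python3 -m handwheel '[[0,-3,-2.5,3,0,0,0],[0,0,0,5,0,0,0],[0,0,0,3,0,0,0],[0,0,0,3,0,0,0],[0,0,0,3,0,0,0],[0,0,0,2,0,0,0],[0,0,0,1,0,0,0],[0,0,0,0,0,0,0]]'
```

```text
time_s: 21.25
position: [0.4434, -0.3133, 0.0602]
orientation: [0.0, 0.999, 0.043, 0.0]
contact_force: [-1.6, 0.8, 3.8]
finger_gap: 0.007
```

```bash
python3 -m handwheel '[[0,0,0,1,0,0,0],[0,0,0,0.7,0,0,0],[0,0,0,0,0,0,0]]'
```

```text
time_s: 21.55
position: [0.4435, -0.3134, 0.0599]
orientation: [0.0, 0.999, 0.043, 0.0]
contact_force: [-4.6, 4.3, 15.2]
finger_gap: 0.007
```

The button is on its stop: z is 0.0599 and the force jumped to 15 N. I release it, rise clear, and take a last view before handing in.

```bash
python3 -m handwheel '[[0,0,0,-5,0,0,0],[0,0,0,-10,0,0,0],[0,0,0,-20,0,0,0],[0,0,0,-40,0,0,0],[0,0,0,-40,0,0,0],[0,0,0,-30,0,0,0],[0,0,0,0,0,0,0],[0,0,0,0,0,0,0]]'
python3 - <<'E'
from h import *
st()
im=get_image('side'); cv2.imwrite('pics/s8.png',im['image'])
E
```

```text
time_s: 22.35
position: [0.4436, -0.3134, 0.2038]
orientation: [0.0, 0.999, 0.043, 0.0]
contact_force: [0.7, 0.2, -0.7]
finger_gap: 0.003
t 22.35 p [ 0.4436 -0.3134  0.2038] q [4.000e-04 9.991e-01 4.290e-02 4.000e-04] F [ 0.7  0.2 -0.7] g 0.003
```

View pics/s8.png

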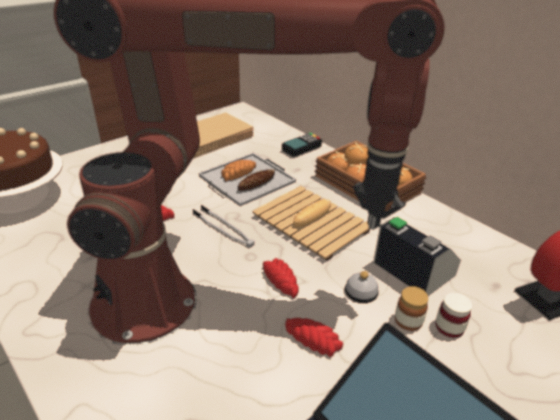

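Both breads are on the tray at (240,168) and (257,180), and the salt stick is on the board at (311,213). The jars at (411,308) and (454,314) have not moved, and the gripper is clear of everything.

```bash
python3 -c "
from station import ctrl
print(ctrl.hand_in())"
```

```text
the job is handed in; nothing more can be done
None
```

The job is done and handed in at about 22.4 s on the robot's clock. No verdict came back.

- **Breads:** The plait and the dark seeded stick lie flat side by side on the steel tray, about 47 mm either side of its middle. The top view taken after placing and the last side view both show them there. The dark stick met the tray floor with about 13 N before I released it, a little firmer than the plait.
- **Left alone:** In the last view the salt stick is on the board and both jars are where they started. I did not go near the red look-alikes.
- **Display:** It read 45 at the start. Two full presses of the green key, each down to its stop at z = 0.136 m and let right up, brought it to 47. I read that in the wrist view before ringing; the tens still showed 4.
- **Bell:** I pressed the button to its stop (z = 0.060 m, force rising to 15 N) and let it go. The gripper was clear of everything, with no contact force, when I handed in.

**Disagreements:** The top and wrist views differed by about 5–10 mm on the green key's x position; I pressed between the two values. The PCA angles for the breads from the top view were unusable, so I measured them again with the wrist camera.

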